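# Shut the perfusion lines in order

### The arm

A 7-joint arm with a two-finger parallel gripper is mounted at the origin on the work surface; the furniture and walls round the work are solid. World frame = base frame: x ahead of the robot, y to its left, z up, the work surface at z = 0. Lengths are in mm, angles in rad, forces in N, time in s.
With the tool pointing down it reaches from about 400 to 875 mm from the base axis. Payload 4.4 kg.
Tool frame: the origin (TCP) lies at the very end of the fingers, on their centre line; the grasp point (between the pads) lies 19 mm behind it; y points along the fingers, z is the direction in which the jaws open and shut, and the axes are right-handed (so a half turn about y gives the same grasp; the last joint's range is limited). The gripper opens to 85 mm and grips with 20 to 120 N. Pads are 22 mm wide; open, the fingers measure 114 mm over their backs; the gripper's body (76 mm by 85 mm) begins 54 mm behind the grasp point. The pads swing forward as they close: fully open they stand 13 mm farther back than shut.
Start: joints at [1.11, 0.628, 0.038, 1.517, -0.027, 0.996, -0.02], TCP at [250.033, -600.001, 231.313] pointing down, gripper open.
Joint ranges: [-3.06, 3.06], [-0.37, 2.12], [-1.25, 1.32], [0.18, 2.47], [-1.1, 4.24], [0.23, 1.98], [-2.94, 2.94]. Speed limits (rad/s): [2.57, 2.57, 3.14, 3.14, 3.14, 3.14, 3.14].

### API

Orientations are given as [roll, pitch, yaw] about the fixed x, y, z axes, in that order (R = Rz(yaw) Ry(pitch) Rx(roll)).
In Python, from cell import * gives the robot as it stands.
- The arm moves only by the tool apply_moves, never from a script. Its argument "targets" is a list of rows, each a list of 6 numbers: the shift along the tool's x, y, z in units of 40 mm (1.0 is 40 mm), then the turn, a rotation vector about the tool's x, y, z in units of 8 degrees (1.0 is 8 degrees). A call has 1 to 12 rows; each row shifts and turns the commanded pose from where the row before left it, along the tool's axes as they then stand; what a row does not reach is not made up. A row lasts 1/8 s, in which the tool goes at most 62.5 mm and 10.7 degrees, less where a joint would pass 70% of its speed; a pose out of reach is approached as far as the arm can. A call is refused whole if a number of a shift passes 1 or a number of a turn 1, either way. A call with a gripper value outside its range is refused whole. "jaw" is the gripper command: -1 is shut, 1 is fully open, values between are in proportion, set as the call begins (left out, the last holds). The fingers move at their own pace and stop on an object; the grip force is fixed at half the most. Time passes only in rows, so rows that do not move let the fingers close. It gives the time, the measured TCP pose, the force and the opening at its end, in the units of the state.
- read_state(): the state, without advancing time (a new reading comes with each control period).
- get_image(name): name is "scene" or "top"; returns the picture (400x640x3 uint8, red, green, blue); there is no depth.
- calibration(name): a dict with "fx", "fy", "cx", "cy" (pixels), "world_from_camera" (4x4, takes a point from camera to world coordinates). Camera axes: x right, y down, z forward; pixel columns grow to the right and rows downward; lengths in mm; the calibration is good to about 2 mm. A picture is of the moment at which its call begins. calibration takes no time and is no camera call.
- finish_job(): hands the job in, once; it reports no verdict.
The state is a dict: "clock": time; "qpos": joint angles; "qd": joint speeds; "tau": joint torques, N m; "eef_pos": TCP position; "tool_rot": TCP orientation; "force": force on the tool from outside, world axes, zero at the start; "torque": the same for the moment, N m; "width": finger opening in mm.
Only numpy, scipy, OpenCV 4.12 (cv2) and the standard library are available. Lean on these libraries where they do the work, as an engineer would, in place of code of your own. Each camera call takes 0.05 s, during which the arm holds its last target. There are 200 camera calls.

### The job

Shut three of the four perfusion lines by pressing down their coloured valve caps with the fingertips, in this order: first yellow, then blue, then red, each lightly and fully down until it stops on its collar. Leave the green cap up, do not grasp, lift or shove the valves, and leave the bottle, dish and timer where they are.

Things in the scene. Friction and masses are not known exactly. Their poses are not given: they have to be found in the camera images.
- yellow_valve: loose valve block (0.45 kg, so it can be shoved) of the yellow line: aluminium block 46 x 50 mm (50 x 54 mm over its rubber foot), its top face 40 mm above the table, with a dark collar (26 mm across, top at 46 mm) round a steel stem with a thin steel flange (24 mm across), a black rubber cushion and the coloured cap on top; thin hose tails stick out to 41 mm from the centre along its own +y and -y at a height of 22 mm. Origin: centre of the underside, on the table; z up
- yellow_plunger (a joint): how far the yellow cap's stem is pushed down, in m: 0 = fully raised (open), 0.012 = fully down (shut, cap flange on its collar). No spring: about 3 N of friction, it moves only while pushed and stays where it is left; the stop at the bottom is firm, but the cap sits on a springy cushion (see the cap). It starts 0 to 2 mm down
- yellow_cap (a point): centre of the top face of the round yellow push cap (28 mm across, 10 mm thick, on the block's vertical axis); untouched, it is 77 mm above the table with the stem fully raised and 65 mm with it fully down. The cap is cushioned: besides moving with the stem it sinks 1 mm for every 2 N on it (at most 6 mm, 12 N; then firm), so it sinks about 1.5 mm before the stem starts to move, and springs back by that much when let go
- blue_valve: loose valve block (0.45 kg, so it can be shoved) of the blue line: aluminium block 46 x 50 mm (50 x 54 mm over its rubber foot), its top face 40 mm above the table, with a dark collar (26 mm across, top at 46 mm) round a steel stem with a thin steel flange (24 mm across), a black rubber cushion and the coloured cap on top; thin hose tails stick out to 41 mm from the centre along its own +y and -y at a height of 22 mm. Origin: centre of the underside, on the table; z up
- blue_plunger (a joint): how far the blue cap's stem is pushed down, in m: 0 = fully raised (open), 0.012 = fully down (shut, cap flange on its collar). No spring: about 3 N of friction, it moves only while pushed and stays where it is left; the stop at the bottom is firm, but the cap sits on a springy cushion (see the cap). It starts 0 to 2 mm down
- blue_cap (a point): centre of the top face of the round blue push cap (28 mm across, 10 mm thick, on the block's vertical axis); untouched, it is 77 mm above the table with the stem fully raised and 65 mm with it fully down. The cap is cushioned: besides moving with the stem it sinks 1 mm for every 2 N on it (at most 6 mm, 12 N; then firm), so it sinks about 1.5 mm before the stem starts to move, and springs back by that much when let go
- red_valve: loose valve block (0.45 kg, so it can be shoved) of the red line: aluminium block 46 x 50 mm (50 x 54 mm over its rubber foot), its top face 40 mm above the table, with a dark collar (26 mm across, top at 46 mm) round a steel stem with a thin steel flange (24 mm across), a black rubber cushion and the coloured cap on top; thin hose tails stick out to 41 mm from the centre along its own +y and -y at a height of 22 mm. Origin: centre of the underside, on the table; z up
- red_plunger (a joint): how far the red cap's stem is pushed down, in m: 0 = fully raised (open), 0.012 = fully down (shut, cap flange on its collar). No spring: about 3 N of friction, it moves only while pushed and stays where it is left; the stop at the bottom is firm, but the cap sits on a springy cushion (see the cap). It starts 0 to 2 mm down
- red_cap (a point): centre of the top face of the round red push cap (28 mm across, 10 mm thick, on the block's vertical axis); untouched, it is 77 mm above the table with the stem fully raised and 65 mm with it fully down. The cap is cushioned: besides moving with the stem it sinks 1 mm for every 2 N on it (at most 6 mm, 12 N; then firm), so it sinks about 1.5 mm before the stem starts to move, and springs back by that much when let go
- green_valve: loose valve block (0.45 kg, so it can be shoved) of the green line: aluminium block 46 x 50 mm (50 x 54 mm over its rubber foot), its top face 40 mm above the table, with a dark collar (26 mm across, top at 46 mm) round a steel stem with a thin steel flange (24 mm across), a black rubber cushion and the coloured cap on top; thin hose tails stick out to 41 mm from the centre along its own +y and -y at a height of 22 mm. Origin: centre of the underside, on the table; z up
- green_plunger (a joint): how far the green cap's stem is pushed down, in m: 0 = fully raised (open), 0.012 = fully down (shut, cap flange on its collar). No spring: about 3 N of friction, it moves only while pushed and stays where it is left; the stop at the bottom is firm, but the cap sits on a springy cushion (see the cap). It starts 0 to 2 mm down
- green_cap (a point): centre of the top face of the round green push cap (28 mm across, 10 mm thick, on the block's vertical axis); untouched, it is 77 mm above the table with the stem fully raised and 65 mm with it fully down. The cap is cushioned: besides moving with the stem it sinks 1 mm for every 2 N on it (at most 6 mm, 12 N; then firm), so it sinks about 1.5 mm before the stem starts to move, and springs back by that much when let go
- bottle: loose closed reagent bottle, white with blue screw cap, 47 mm across, 88 mm tall; bystander. Origin: centre of the underside
- dish: loose round petri dish with lid, 60 mm across, 16 mm high; bystander. Origin: centre of the underside
- timer: loose small white laboratory timer, 58 x 58 x 19 mm; bystander. Origin: centre of the underside
- flask (a point): centre of the mouth of a big conical glass flask, fixed and solid, that always stands here to the right of the valves; an obstacle to go round or over: 318 mm tall, upright, 196 mm across near the table, 170 mm across at a height of 130 mm, tapering to 70 mm across at the top
Things that resemble listed ones, but are neither listed nor needed, are in the scene too. What is shaped like the yellow_valve but orange or purple is not meant. What is shaped like the blue_valve but purple is not meant.

How it is judged:
By the outcome, as a careful person would: the job done as asked, in the order asked, and still so for the second after the job is handed in, with the robot touching nothing.
It also fails if it takes over 46 s, if anything falls off the work surface, if the arm or the gripper's body presses on something with over 40 N, if the wrist force passes 120 N, or if a joint passes its speed limit or range.

## Working session

There is one attempt and no reset: what is moved stays moved. The work goes in short steps, Python scripts to look and compute and a tool call to move; the robot and the scene stay as the last step left them, time stands still between calls to the robot, and variables do not carry over. Pictures are saved under pics/ and viewed, about 8 in all and at most 12, crops included, and the job is handed in when it is done.

Besides the shell and the picture viewer there is one more tool, called after "Request:" as name(argument=value, ...) on one line, values as JSON. apply_moves: Moves the arm, as the interface text tells. Its arguments: {"type":"object","properties":{"targets":{"type":"array"},"jaw":{"type":"number"}},"required":["targets"]}

```bash
mkdir -p pics; ls; python3 - <<'E'
from cell import *
import cv2
for n in("scene","top"):
    cv2.imwrite(f"pics/{n}0.png",cv2.cvtColor(get_image(n),cv2.COLOR_RGB2BGR))
    print(n,calibration(n))
print(read_state())
E
```

```text
pics
scene {'fx': 422.9703587768741, 'fy': 422.9703587768741, 'cx': 321.21633930459404, 'cy': 191.32816956320093, 'world_from_camera': array([[-4.79584003e-01, -5.15458507e-01,  7.10142037e-01,
        -3.91059914e+02],
       [-8.77445222e-01,  2.90404687e-01, -3.81778731e-01,
         6.30912024e+02],
       [-9.43748139e-03, -8.06205709e-01, -5.91560046e-01,
         9.14434283e+02],
       [ 0.00000000e+00,  0.00000000e+00,  0.00000000e+00,
         1.00000000e+00]])}
top {'fx': 461.4687824386578, 'fy': 461.4687824386578, 'cx': 311.3166301404971, 'cy': 200.8532461555168, 'world_from_camera': array([[ 2.91497224e-02, -9.94110731e-01,  1.04375038e-01,
         3.50923672e+02],
       [-9.99391711e-01, -2.69851742e-02,  2.20909118e-02,
         1.49709077e+02],
       [-1.91442338e-02, -1.04955492e-01, -9.94292634e-01,
         1.35922209e+03],
       [ 0.00000000e+00,  0.00000000e+00,  0.00000000e+00,
         1.00000000e+00]])}
{'clock': 0.1, 'qpos': array([ 1.11022671,  0.62928983,  0.03844376,  1.51823759, -0.02702987,
        0.99629471, -0.01999534]), 'qd': array([ 0.00141978, -0.00319149, -0.00013495, -0.00202403,  0.00184595,
       -0.00034714,  0.00120226]), 'tau': array([ 3.23005806e-03, -5.64522994e+01,  1.23060130e+00, -1.93970954e+01,
        1.13726850e-02,  5.43979229e-03,  1.99390136e-06]), 'eef_pos': array([ 249.81465146, -599.48614012,  230.46728001]), 'tool_rot': array([-1.57250830e+00,  7.13513572e-06, -2.74683314e+00]), 'force': array([1.14109654e-04, 1.74420759e-01, 1.76752211e-01]), 'torque': array([ 0.02354214,  0.00453527, -0.01375495]), 'width': 85.10235937470085}
```

View pics/scene0.png

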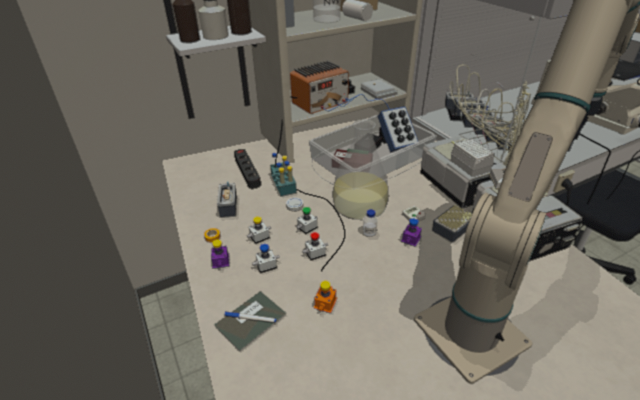

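View pics/top0.png

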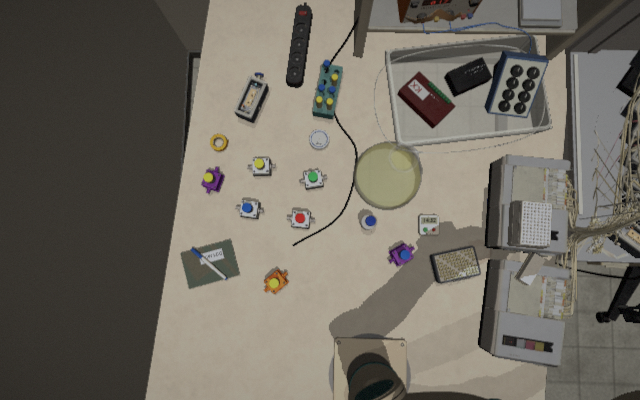

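```bash
cat > h.py <<'E'
import numpy as np, cv2
from cell import *
def ray(n,u,v):
    c=calibration(n);T=c["world_from_camera"]
    d=T[:3,:3]@[(u-c["cx"])/c["fx"],(v-c["cy"])/c["fy"],1];return T[:3,3],d/np.linalg.norm(d)
def plane(n,u,v,z):
    o,d=ray(n,u,v);return o+d*(z-o[2])/d[2]
def proj(n,p):
    c=calibration(n);q=np.linalg.inv(c["world_from_camera"])@[*p,1]
    return c["cx"]+c["fx"]*q[0]/q[2],c["cy"]+c["fy"]*q[1]/q[2]
def tri(a,b):
    (o,d),(p,e)=a,b
    s=np.linalg.lstsq(np.c_[d,-e],p-o,rcond=None)[0]
    A,B=o+d*s[0],p+e*s[1];return (A+B)/2,np.linalg.norm(A-B)
H=dict(yellow=(24,34),blue=(100,125),red=(0,6),green=(50,75))
def blob(im,col,near,r=14):
    hsv=cv2.cvtColor(im,cv2.COLOR_RGB2HSV);lo,hi=H[col]
    m=cv2.inRange(hsv,(lo,110,60),(hi,255,255))
    if col=="red": m|=cv2.inRange(hsv,(172,110,60),(180,255,255))
    w=np.zeros_like(m);cv2.circle(w,near,r,255,-1);m&=w
    n,l,s,c=cv2.connectedComponentsWithStats(m)
    if n<2:return None
    i=1+np.argmax(s[1:,4]);return c[i],s[i]
E
python3 - <<'E'
from h import *
I={n:cv2.cvtColor(cv2.imread(f"pics/{n}0.png"),cv2.COLOR_BGR2RGB) for n in("scene","top")}
P=dict(yellow=((258,222),(260,164)),blue=((265,249),(248,208)),red=((315,238),(300,217)),green=((307,213),(313,177)))
for k,(a,b) in P.items():
    A=blob(I["scene"],k,a,9);B=blob(I["top"],k,b,10)
    print(k,A[0].round(1),A[1],B[0].round(1),B[1])
    p,e=tri(ray("scene",*A[0]),ray("top",*B[0]));print("  tri",p.round(1),round(e,1),"top@74",plane("top",*B[0],74).round(1),"scene@72",plane("scene",*A[0],72).round(1))
print("flask",plane("top",388,176,60).round(),"mouth",plane("top",402,160,318).round())
print("bottle",plane("top",370,221,88).round(),"timer",plane("top",429,224,19).round())
for nm,u,v in(("shelf post",365,30),("trayL",390,140),("dish",319,140)):print(nm,plane("top",u,v,20).round())
b=np.vstack([cv2.resize(I["top"][130:240,180:340],None,fx=5,fy=5,interpolation=2)])
cv2.imwrite("pics/crop1.png",cv2.cvtColor(b,cv2.COLOR_RGB2BGR))
E
```

```text
yellow [257.1 219.1] [253 216   9   7  48] [258.8 163.2] [254 158  10  11  74]
  tri [589.3 330.3  72.6] 0.1 top@74 [589. 330.  74.] scene@72 [590.  330.1  72. ]
blue [264.  247.5] [260 244   9   8  57] [246.4 207.2] [242 203  10   9  72]
  tri [463.1 359.8  71.6] 0.8 top@74 [463.1 359.8  74. ] scene@72 [462.4 359.6  72. ]
red [314.3 235.6] [310 232   9   9  56] [299.6 217.8] [295 213  10  10  74]
  tri [437.8 210.   70.8] 0.4 top@74 [437.5 209.6  74. ] scene@72 [436.8 210.7  72. ]
green [306.1 210.3] [303 208   7   6  36] [312.4 176.6] [308 172   9  10  68]
  tri [555.2 177.3  71.4] 0.2 top@74 [554.7 177.2  74. ] scene@72 [554.5 177.7  72. ]
flask [564. -37.  60.] mouth [560. -31. 318.]
bottle [433.  15.  88.] timer [ 434. -163.   19.]
shelf post [1016.   32.   20.]
trayL [678. -47.  20.]
dish [673. 162.  20.]
```

View pics/crop1.png

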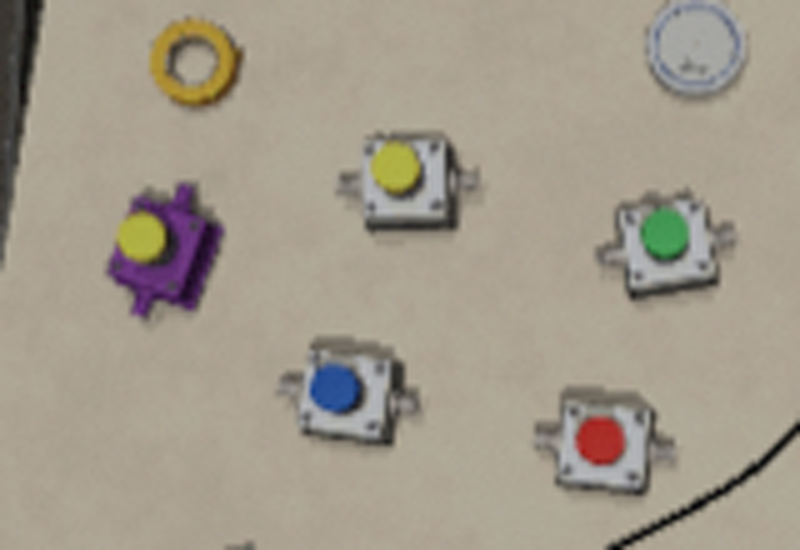

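The crop shows the four target valves with clear cap discs. Both views agree to within 1 mm at about the right height: yellow (589,330), blue (463,360), red (438,210). I'll shut the gripper, rise above flask height and swing over.

Request:
apply_moves(targets=[[-0.3, -0.8, -0.3, 0, 0, 0], [-0.6, -0.9, -0.6, 0, 0, 0], [-0.8, -0.9, -0.9, 0, 0, 0], [-0.85, -0.7, -0.9, 0, 0, 0], [-0.85, 0, -0.9, 0, 0, 0], [-0.85, 0, -0.9, 0, 0, 0], [-0.85, 0, -0.9, 0, 0, 0], [-0.85, 0, -0.9, 0, 0, 0]], jaw=-1)

```text
clock: 1.1
eef_pos: [373.0, -274.1, 363.2]
tool_rot: [-1.571, -0.0, -2.747]
force: [1.9, -0.3, -0.4]
width: 0.1
```

Request:
apply_moves(targets=[[-0.85, 0, -0.93, 0, 0, 0], [-0.85, 0, -0.93, 0, 0, 0], [-0.85, 0, -0.93, 0, 0, 0], [-0.85, 0, -0.93, 0, 0, 0], [-0.85, 0, -0.93, 0, 0, 0], [-0.85, 0, -0.93, 0, 0, 0], [-0.85, 0, -0.93, 0, 0, 0], [-0.85, 0, -0.93, 0, 0, 0], [-0.85, 0.7, -0.93, 0, 0, 0], [-0.85, 0.8, -0.93, 0, 0, 0], [-0.85, 0.8, -0.93, 0, 0, 0], [-0.85, 0.8, -0.93, 0, 0, 0]])

```text
clock: 2.6
eef_pos: [578.1, 294.3, 237.8]
tool_rot: [-1.57, -0.001, -2.747]
force: [1.3, -0.2, -0.2]
width: 0.0
```

Request:
apply_moves(targets=[[-0.5, 0.8, -0.6, 0, 0, 0], [-0.1, 0.6, -0.1, 0, 0, 0], [0, 0.5, 0, 0, 0, 0], [0, 0, 0, 0, 0, 0]])

```text
clock: 3.1
eef_pos: [587.7, 327.3, 161.0]
tool_rot: [-1.57, -0.005, -2.747]
force: [0.1, -0.1, 0.4]
width: -0.2
```

```bash
cat > look.py <<'E'
from h import *
import sys
tgt=np.array(eval(sys.argv[1]));name=sys.argv[2]
s=read_state();p=s["eef_pos"]
from scipy.spatial.transform import Rotation as Ro
R=Ro.from_euler("xyz",s["tool_rot"]).as_matrix()
print(s["clock"],p.round(1),"F",s["force"].round(2),"tool units to target",(R.T@(tgt-p)/40).round(3))
ims=[]
for n in("scene","top"):
    im=get_image(n);u,v=map(int,proj(n,tgt));h=40
    ims.append(cv2.resize(im[max(v-h,0):v+h,u-h:u+h],(400,400),interpolation=cv2.INTER_CUBIC))
cv2.imwrite(f"pics/{name}.png",cv2.cvtColor(np.hstack(ims),cv2.COLOR_RGB2BGR))
E
python3 look.py "[589,330,76]" y1
```

```text
3.1 [587.7 327.3 161. ] F [ 0.09 -0.11  0.37] tool units to target [-0.066  2.124 -0.053]
```

View pics/y1.png

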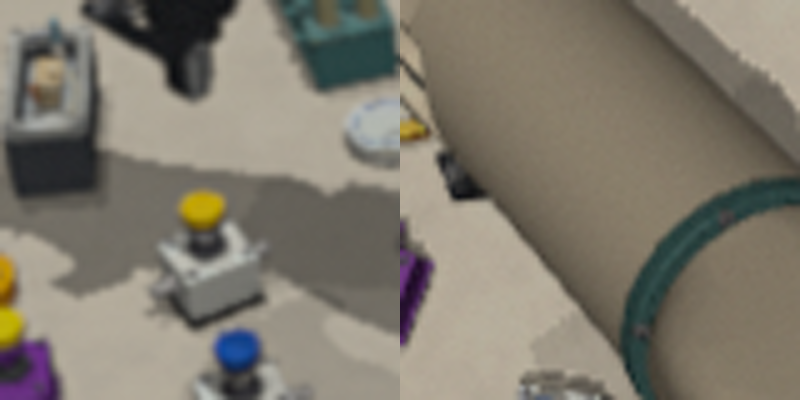

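Request:
apply_moves(targets=[[-0.07, 0.6, -0.05, 0, 0, 0], [0, 0.7, 0, 0, 0, 0], [0, 0.4, 0, 0, 0, 0], [0, 0.2, 0, 0, 0, 0], [0, 0, 0, 0, 0, 0]])

```text
clock: 3.82
eef_pos: [591.1, 331.2, 87.6]
tool_rot: [-1.571, 0.0, -2.747]
force: [0.2, -0.5, -0.8]
width: -0.1
```

```bash
python3 look.py "[589,330,76]" y2
```

```text
3.825 [591.1 331.2  87.6] F [ 0.19 -0.49 -0.82] tool units to target [0.061 0.29  0.007]
```

View pics/y2.png

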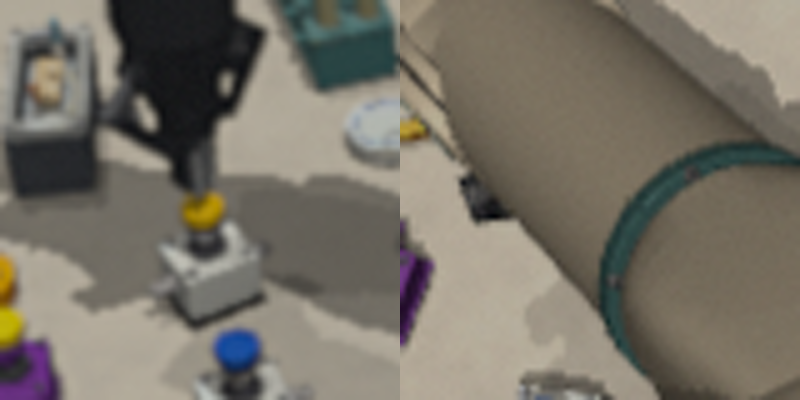

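The fingertip is centred above the yellow cap (crop about (203,195)). Pressing in small steps.

Request:
apply_moves(targets=[[0.04, 0.1, 0, 0, 0, 0], [0, 0.1, 0, 0, 0, 0], [0, 0.1, 0, 0, 0, 0], [0, 0.05, 0, 0, 0, 0], [0, 0, 0, 0, 0, 0]])

```text
clock: 4.55
eef_pos: [589.5, 330.5, 73.4]
tool_rot: [-1.571, -0.0, -2.747]
force: [-0.2, 0.2, 1.9]
width: -0.2
```

Request:
apply_moves(targets=[[0, 0.05, 0, 0, 0, 0], [0, 0.05, 0, 0, 0, 0], [0, 0.05, 0, 0, 0, 0], [0, 0.05, 0, 0, 0, 0], [0, 0, 0, 0, 0, 0]])

```text
clock: 5.18
eef_pos: [589.5, 330.5, 65.1]
tool_rot: [-1.571, -0.0, -2.747]
force: [-0.3, -0.0, 0.8]
width: -0.2
```

Request:
apply_moves(targets=[[0, 0.03, 0, 0, 0, 0], [0, 0.03, 0, 0, 0, 0], [0, 0, 0, 0, 0, 0]])

```text
clock: 5.55
eef_pos: [589.5, 330.5, 63.0]
tool_rot: [-1.571, 0.0, -2.747]
force: [-1.0, -0.4, 3.1]
width: -0.3
```

Request:
apply_moves(targets=[[0, 0.03, 0, 0, 0, 0], [0, 0.03, 0, 0, 0, 0], [0, 0, 0, 0, 0, 0]])

```text
clock: 5.92
eef_pos: [589.6, 330.6, 61.2]
tool_rot: [-1.571, 0.0, -2.747]
force: [-0.7, -1.4, 7.2]
width: -0.2
```

Request:
apply_moves(targets=[[0, -0.2, 0, 0, 0, 0], [0, -0.6, 0, 0, 0, 0], [0, -0.7, 0, 0, 0, 0], [0.6, 0, -0.4, 0, 0, 0], [0.8, 0, -0.6, 0, 0, 0], [0.8, 0, -0.6, 0, 0, 0], [0.44, 0, -0.3, 0, 0, 0], [0, 0.4, 0, 0, 0, 0], [0, 0.4, 0, 0, 0, 0], [0, 0, 0, 0, 0, 0]])

```text
clock: 7.18
eef_pos: [463.0, 358.3, 86.2]
tool_rot: [-1.569, -0.003, -2.749]
force: [-0.2, -0.7, 0.1]
width: -0.4
```

```bash
python3 look.py "[463,360,76]" b1
```

```text
7.175 [463.  358.3  86.2] F [-0.18 -0.67  0.11] tool units to target [-0.017  0.255 -0.039]
```

View pics/b1.png

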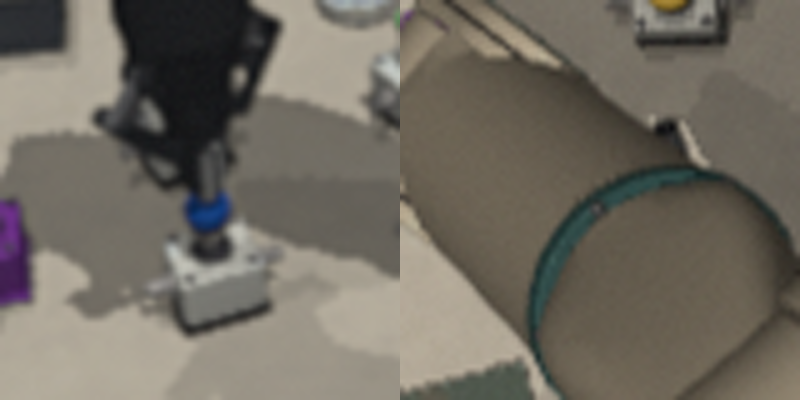

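The tip is centred over the blue cap (crop about (210,205)). Pressing.

Request:
apply_moves(targets=[[0, 0.1, -0.03, 0, 0, 0], [0, 0.1, 0, 0, 0, 0], [0, 0.1, 0, 0, 0, 0], [0, 0.05, 0, 0, 0, 0], [0, 0.05, 0, 0, 0, 0], [0, 0.05, 0, 0, 0, 0], [0, 0.05, 0, 0, 0, 0], [0, 0, 0, 0, 0, 0]])

```text
clock: 8.28
eef_pos: [462.4, 361.2, 68.4]
tool_rot: [-1.571, 0.0, -2.747]
force: [0.2, -0.1, 2.1]
width: -0.1
```

Request:
apply_moves(targets=[[0, 0.03, 0, 0, 0, 0], [0, 0.03, 0, 0, 0, 0], [0, 0, 0, 0, 0, 0]])

```text
clock: 8.65
eef_pos: [462.4, 361.2, 66.1]
tool_rot: [-1.571, 0.0, -2.747]
force: [0.9, 0.4, 2.7]
width: 0.3
```

Request:
apply_moves(targets=[[0, 0.04, 0, 0, 0, 0], [0, 0.04, 0, 0, 0, 0], [0, 0, 0, 0, 0, 0]])

```text
clock: 9.02
eef_pos: [462.4, 361.2, 63.0]
tool_rot: [-1.571, 0.0, -2.747]
force: [-0.5, -0.8, 4.4]
width: 0.3
```

Request:
apply_moves(targets=[[0, 0.03, 0, 0, 0, 0], [0, 0.02, 0, 0, 0, 0], [0, 0, 0, 0, 0, 0]])

```text
clock: 9.4
eef_pos: [462.4, 361.2, 61.3]
tool_rot: [-1.571, 0.0, -2.747]
force: [-0.4, -1.7, 7.7]
width: -0.1
```

Request:
apply_moves(targets=[[0, -0.2, 0, 0, 0, 0], [0, -0.6, 0, 0, 0, 0], [0, -0.7, 0, 0, 0, 0], [0.4, 0, 0.6, 0, 0, 0], [0.5, 0, 0.8, 0, 0, 0], [0.5, 0, 0.8, 0, 0, 0], [0.4, 0, 0.7, 0, 0, 0], [0.23, 0, 0.34, 0, 0, 0], [0, 0.4, 0, 0, 0, 0], [0, 0.4, 0, 0, 0, 0], [0, 0, 0, 0, 0, 0]])

```text
clock: 10.78
eef_pos: [436.4, 210.6, 88.1]
tool_rot: [-1.571, -0.002, -2.746]
force: [-0.2, 0.6, 0.4]
width: -0.0
```

```bash
python3 look.py "[437.5,210,76]" r1
```

```text
10.775 [436.4 210.6  88.1] F [-0.23  0.64  0.4 ] tool units to target [-0.02   0.303  0.026]
```

View pics/r1.png

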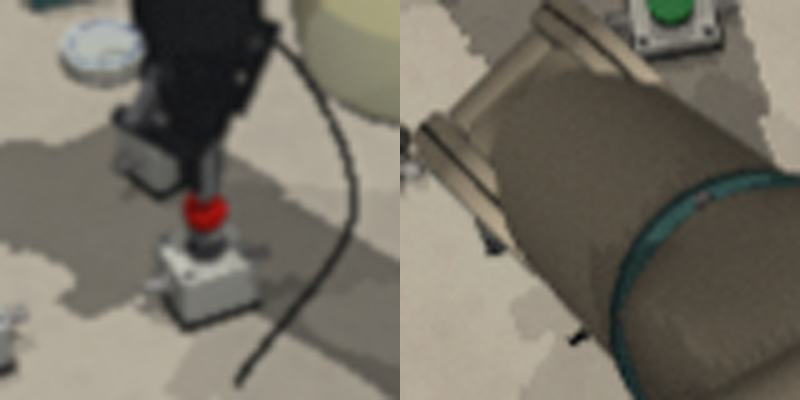

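The tip is over the red cap (crop about (207,208)), and the green valve behind is clear of the gripper. Pressing.

Request:
apply_moves(targets=[[0, 0.1, 0, 0, 0, 0], [0, 0.1, 0, 0, 0, 0], [0, 0.1, 0, 0, 0, 0], [0, 0.06, 0, 0, 0, 0], [0, 0.06, 0, 0, 0, 0], [0, 0.06, 0, 0, 0, 0], [0, 0.05, 0, 0, 0, 0], [0, 0, 0, 0, 0, 0]])

```text
clock: 11.88
eef_pos: [437.1, 210.3, 67.6]
tool_rot: [-1.571, -0.0, -2.747]
force: [-1.0, -0.4, 2.7]
width: 0.0
```

Request:
apply_moves(targets=[[0, 0.03, 0, 0, 0, 0], [0, 0.03, 0, 0, 0, 0], [0, 0, 0, 0, 0, 0]])

```text
clock: 12.25
eef_pos: [437.1, 210.3, 65.2]
tool_rot: [-1.571, -0.0, -2.747]
force: [-0.3, -0.5, 1.9]
width: 0.4
```

Request:
apply_moves(targets=[[0, 0.03, 0, 0, 0, 0], [0, 0.03, 0, 0, 0, 0], [0, 0, 0, 0, 0, 0]])

```text
clock: 12.62
eef_pos: [437.2, 210.2, 62.9]
tool_rot: [-1.571, -0.0, -2.747]
force: [-0.8, -0.2, 3.8]
width: -0.1
```

Request:
apply_moves(targets=[[0, 0.03, 0, 0, 0, 0], [0, 0.02, 0, 0, 0, 0], [0, 0, 0, 0, 0, 0]])

```text
clock: 13.0
eef_pos: [437.1, 210.3, 61.2]
tool_rot: [-1.571, 0.0, -2.747]
force: [-1.3, -1.0, 6.8]
width: -0.1
```

Request:
apply_moves(targets=[[0, -0.2, 0, 0, 0, 0], [0, -0.7, 0, 0, 0, 0], [0, -1, 0, 0, 0, 0], [0, -1, 0, 0, 0, 0], [0, -1, 0, 0, 0, 0], [0, -1, 0, 0, 0, 0], [0.2, -1, 0.4, 0, 0, 0], [0.4, -0.6, 0.7, 0, 0, 0], [0.5, 0, 0.9, 0, 0, 0], [0.5, 0, 0.9, 0, 0, 0], [0.5, 0, 0.9, 0, 0, 0]])

```text
clock: 14.38
eef_pos: [418.0, 36.4, 321.2]
tool_rot: [-1.57, 0.001, -2.747]
force: [0.6, -0.9, -0.7]
width: -0.2
```

Request:
apply_moves(targets=[[0.5, 0, 0.9, 0, 0, 0], [0.5, 0, 0.9, 0, 0, 0], [0.5, 0, 0.9, 0, 0, 0], [0.5, 0, 0.9, 0, 0, 0], [0.4, 0, 0.7, 0, 0, 0], [0, 0, 0, 0, 0, 0]])

```text
clock: 15.12
eef_pos: [395.1, -160.5, 320.9]
tool_rot: [-1.57, -0.0, -2.752]
force: [0.4, 0.3, -0.6]
width: -0.2
```

```bash
python3 - <<'E'
from h import *
I={n:get_image(n) for n in("scene","top")}
P=dict(yellow=(589,330,66),blue=(463,360,66),red=(437.5,210,66),green=(555,177.3,76))
for k,p in P.items():
    A,B=[blob(I[n],k,tuple(int(round(t)) for t in proj(n,p)),9) for n in("scene","top")]
    if A is None or B is None: print(k,A,B);continue
    q,e=tri(ray("scene",*A[0]),ray("top",*B[0]));print(k,q.round(1),round(e,1),A[1][4],B[1][4])
o=np.vstack([cv2.resize(I["top"][115:240,180:440],(800,385)),cv2.resize(I["scene"][185:275,190:430],(560,210),interpolation=2).__class__(0) if 0 else cv2.copyMakeBorder(cv2.resize(I["scene"][190:270,190:430],(640,213),interpolation=2),0,0,0,160,0)])
cv2.imwrite("pics/end.png",cv2.cvtColor(o,cv2.COLOR_RGB2BGR))
print(read_state()["clock"])
E
```

```text
yellow [589.  330.8  61.8] 0.5 47 68
blue [462.6 360.1  59.9] 0.1 54 69
red [437.9 209.6  59.8] 0.3 56 69
green [555.2 177.3  71.4] 0.2 36 68
15.225
```

View pics/end.png

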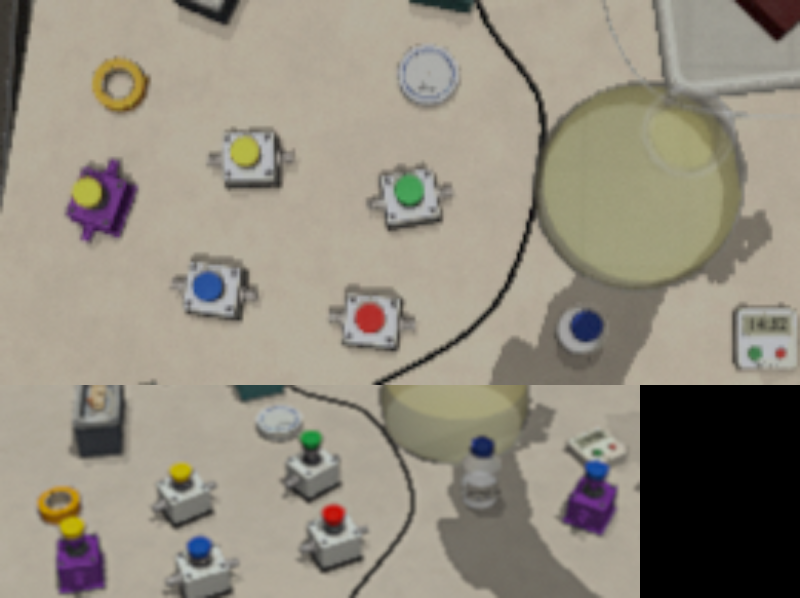

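```bash
python3 -c "
from cell import *
print(finish_job())"
```

```text
the job is handed in; nothing more can be done
None
```

I pressed the yellow, blue and red caps down in that order with the shut fingertips, then moved the arm clear and handed the job in at about 15 s of the 46 s allowed.

- **Force check:** each press ended with the fingertip at 61.2–61.3 mm and 6.8–7.7 N. The force was rising at about 2 N per mm, as the cushion does once the stem is on its stop. Allowing for the cushion, that puts the caps at about 65 mm, which is fully down.
- **Image check:** in the last pictures the three caps measured 10.8 mm (yellow), 11.7 mm (blue) and 11.0 mm (red) lower than at the start. That fits full travel, since each stem started 0–2 mm down. The green cap had not moved.
- **Positions:** the valves stayed within about 1 mm. The bottle, dish and timer look untouched by eye; I did not re-measure them.
- **Disagreement:** the heights from the images read about 5 mm low for every cap, partly because the colour patches include the caps' sides. Yellow's final height came out about 2 mm above the other two. I relied on the force readings and the change in height instead.

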